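# White-reference tile onto the domed rest

### The arm

A 6-joint arm with a two-finger parallel gripper is mounted at the origin on the work surface. World frame = base frame: x ahead of the robot, y to its left, z up, the work surface at z = 0. Lengths are in mm, angles in rad, forces in N, time in s.
With the tool pointing down it reaches from about 425 to 950 mm from the base axis. Payload 14.7 kg.
Tool frame: the origin (TCP) lies at the very end of the fingers, on their centre line; the grasp point (between the pads) lies behind it (robot.grip_point_offset is the z of the grasp point in the tool frame, in mm); z points along the fingers, y is the direction in which the jaws open and shut (so a half turn about z gives the same grasp; the last joint's range is limited). The gripper opens to 85 mm and grips with 20 to 120 N. Pads are 22 mm wide; open, the fingers measure 114 mm over their backs; the gripper's body (76 mm by 85 mm) begins 54 mm behind the grasp point. The pads swing forward as they close: fully open they stand 13 mm farther back than shut.
Start: joints at [-1.342, 0.48, 1.596, -0, 1.065, -0.047], TCP at [177.022, -625.424, 231.297] pointing down, gripper open.
Joint ranges: [-2.75, 2.75], [-0.82, 2.05], [0.23, 2.67], [-1.56, 4.7], [0.09, 2.69], [-2.92, 2.92]. Speed limits (rad/s): [1.89, 1.89, 2.39, 3.01, 3.01, 3.01].

### API

Orientations are given as a rotation vector (axis times angle).
In Python, from rig import robot gives the robot as it stands. The module is installed in compiled form; this text tells all that it offers.
- The arm moves only by the tool arm_command, never from a script. Its arguments are lists of equal length, an entry for each row: "fingers": the closure in counts, from 0 (fully open) to 255 (shut); "delta_pos": the shift along the tool's x, y, z in cm, a list of three; "turn": the turn, a rotation vector about the tool's x, y, z in degrees, a list of three. A call has 1 to 20 rows; each row is the pose to reach, as a shift and turn from the pose measured when the call began, along the tool's axes at that moment; what a row does not reach only later rows make up. A row lasts 1/10 s, in which the tool goes at most 50 mm and 8.59 degrees, less where a joint would pass 70% of its speed; a pose out of reach is approached as far as the arm can. A call with a gripper value outside its range is refused whole. The fingers move at their own pace and stop on an object; the grip force is fixed at half the most. Time passes only in rows, so rows that repeat a pose let the fingers close. It gives the time, the measured TCP pose, the force and the opening at its end, in the units of the state.
- robot.sense(): the state, without advancing time (a new reading comes with each control period).
- robot.snapshot(name): name is "side" or "top"; returns a dict with "img" (400x640x3 uint8, red, green, blue), "z_map" (400x640 float32, mm along the optical axis (not along the pixel's ray), 0 where there is no reading), "intrinsics" (3x3 intrinsics, pixels), "position" and "orientation" of the camera in the world. Camera axes: x right, y down, z forward; pixel columns grow to the right and rows downward; lengths in mm; the calibration is good to about 2 mm. A picture is of the moment at which its call begins.
- robot.job_done(): hands the job in, once; it reports no verdict.
The state is a dict: "clock": time; "joint_positions": joint angles; "joint_velocities": joint speeds; "joint_efforts": joint torques, N m; "ee_pos": TCP position; "tcp_rot": TCP orientation; "wrist_force": force on the tool from outside, world axes, zero at the start; "torque": the same for the moment, N m; "grip_width": finger opening in mm.
Only numpy, scipy, OpenCV 4.12 (cv2) and the standard library are available. Lean on these libraries where they do the work, as an engineer would, in place of code of your own. Each camera call takes 0.05 s, during which the arm holds its last target. There are 200 camera calls.

### The job

The document camera needs its white reference tile. Pick up the forked lifter by its handle, slide its two prongs under the ceramic tile on the wooden block, lift it and carry it in under the camera head, and gently lower it so that it balances level and centred on the domed rest, then draw the lifter out and lay it back flat on the bench, away from the stand. The robot itself must not touch the tile, the tile must not be dropped or knocked against the stand, and the camera stand and the other things on the bench are to be left undisturbed.

Things in the scene. Friction and masses are not known exactly. Their poses are not given: they have to be found in the camera images.
- tile: Square white ceramic tile 100 x 100 x 6 mm, about 0.14 kg. Origin: centre of its underside; z up, x and y along its edges (they may be a quarter turn from the block's axes). Starts flat on the block's top, up to 5 mm off-centre and turned up to 0.1 rad from the block, overhanging about 15 mm in x and 30 mm in y at each side.
- block: Fixed wooden storage block: dark foot 100 x 100 x 8 mm, on it a light block 70 mm long (x) and 40 mm wide (y), flat top 50 mm above the bench. Origin: centre of the underside, on the bench; z up, x roughly to the right as the robot sees it (-y of the world). The prongs go in along +x, one at each side of the light block, between foot and tile (free from 8 to 50 mm above the bench).
- lifter: Loose forked lifter, 0.1 kg, lying flat. Blade 4 mm thick, aluminium: two prongs along +x, x = -51 to 51 mm, at y = -43 to -33 and 33 to 43 mm (gap 66 mm), joined behind by a plate x = -78 to -50 mm, 86 mm wide. Origin: underside of the blade, centred between the prongs at mid-length; the tile's centre belongs over it. z up; starts with x roughly to the robot's right. Handle: see lifter_grip.
- lifter_grip (a point): Point on the handle's axis, at (-88, 0, 45.6) mm in the lifter's frame, same axes. The straight handle rises backwards along (-0.5, 0, 0.866), 30 degrees off vertical; this point is 48 mm along it, its free end 70 mm. 14 mm thick (y), 24 mm deep. Pinch its flat sides along y, fingers pointing down the handle, tool leaning 30 degrees, body to -x. Grip 40 N or more: the load is 90 mm ahead.
- stand: Fixed document-camera stand; origin on the bench under the dome's axis, z up, x roughly to the robot's right (-y of the world), y away from it. Foot plate 10 mm thick, x -55 to 75, y -60 to 150 mm; on it a post 32 mm across with the dome; mast 20 mm across at x 45, y 120 mm, 255 mm high, its arm at 238 mm. Go in from -x, under the head (see camera_head).
- camera_head (a point): Centre of the underside of the black camera head, 200 mm above the bench; stand's axes. The head is a fixed box 94 (x) x 120 (y) x 22 mm: x -74 to 20, y -60 to 60 mm in the stand's frame; its lens ring hangs 6 mm lower, above the dome. Holding the lifter upright under it, the gripper would strike it: lean the gripper.
- dome_top (a point): Top of the dark rubber dome, 70 mm above the bench, stand's axes. Half ellipsoid 50 mm across, 11 mm high (crown radius 57 mm, finely facetted) on the post; it passes between the prongs with 8 mm to spare each side. A tile set d mm off-centre leans about d / 54 rad. Beneath the tile the prongs have free way down beside dome and post to 10 mm above the bench.
- phone: Bystander: black phone 72 x 150 x 9 mm lying on the bench.
- loupe: Bystander: black eye loupe, 42 mm across, 42 mm high, standing.
- ledgers: Bystander: pile of old ledgers 240 x 170 x 72 mm.
- brush: Bystander: hand brush lying on the bench.
Not all that is in view belongs to the job. There is more than one size of the tile; the one meant has the size given above.

How it is judged (in metres and radians):
On the way, in this order (a step that is already met when the one before it is completed fails the run):
1. the tile is carried by the lifter, clear of the block (z of tile in the frame of block above 0.056 m and contact force between tile and lifter above 0.5 N and contact force between tile and block below 0.05 N), for 0.2 s.
2. the tile balances on the dome without the lifter (horizontal distance between tile and dome_top below 0.01 m and angle between tile's own z axis and vertical below 0.15 rad and z of tile in the frame of dome_top between -0.004 and 0.006 m and contact force between tile and stand above 0.5 N and contact force between tile and lifter below 0.05 N), for 0.4 s.
At the end, for the whole second after the job is handed in: The tile rests on the dome alone: its centre within 10 mm of the dome's axis and within 0.15 rad (8.6 degrees) of level, at rest; the lifter lies flat on the bench (underside within 6 mm of it, within 0.06 rad of level), at rest, its origin more than 110 mm from the dome's axis (all of step 2 and linear speed of each of tile, lifter below 0.02 m/s and angular speed of tile below 0.3 rad/s and height (world z) of lifter below 0.006 m and angle between lifter's own z axis and vertical below 0.06 rad and horizontal distance between lifter and stand above 0.11 m); the robot touches nothing.
It fails at once if the robot touches the tile (contact force between tile and the fingers above 0.3 N or contact force between tile and the arm above 0.3 N).
It fails at once if the tile is set down hard on the stand, or dropped or pushed against it (more than 15 N) (contact force between tile and stand above 15 N).
It fails at once if the tile falls on the bench (height (world z) of tile below 0.03 m).
It fails at once if the robot or the lifter strikes the stand (more than 10 N) (contact force between stand and the fingers above 10 N or contact force between stand and the arm above 10 N or contact force between stand and lifter above 10 N).
It fails at once if the phone, loupe, ledgers or brush is disturbed (moved more than 15 mm) (distance of any of phone, loupe, ledgers, brush from where it was at the start of the episode above 0.015 m).
It also fails if it takes over 61 s, if anything falls off the work surface, if the arm or the gripper's body presses on something with over 40 N, if the wrist force passes 120 N, or if a joint passes its speed limit or range.

## Working session

There is one attempt and no reset: what is moved stays moved. The work goes in short steps, Python scripts to look and compute and a tool call to move; the robot and the scene stay as the last step left them, time stands still between calls to the robot, and variables do not carry over. Pictures are saved under pics/ and viewed, about 8 in all and at most 12, crops included, and the job is handed in when it is done.

Besides the shell and the picture viewer there is one more tool, called after "Request:" as name(argument=value, ...), one argument or row to a line, values as JSON. arm_command: Moves the arm, as the interface text tells. Its arguments: {"type":"object","properties":{"fingers":{"type":"array"},"delta_pos":{"type":"array"},"turn":{"type":"array"}},"required":["fingers","delta_pos","turn"]}

```bash
mkdir -p pics
cat > h.py <<'E'
import numpy as np, cv2
from rig import robot
from scipy.spatial.transform import Rotation as R
def snap(n):
    s=robot.snapshot(n); np.savez('%s.npz'%n,**s); return s
def rotm(o):
    o=np.array(o,float)
    return o if o.shape==(3,3) else (R.from_rotvec(o).as_matrix() if o.size==3 else R.from_quat(o).as_matrix())
def cloud(s):
    K=s['intrinsics'];z=s['z_map'];v,u=np.indices(z.shape)
    p=np.stack([(u-K[0,2])/K[0,0]*z,(v-K[1,2])/K[1,1]*z,z],-1)
    w=p@rotm(s['orientation']).T+np.array(s['position']); w[z==0]=np.nan; return w
def save(img,name): cv2.imwrite('pics/'+name,cv2.cvtColor(img,cv2.COLOR_RGB2BGR))
E
python3 - <<'E'
from h import *
print(robot.sense(),robot.grip_point_offset)
for n in('top','side'):
    s=snap(n);save(s['img'],n+'0.png');print(n,s['intrinsics'],s['position'],s['orientation'])
E
```

```text
{'clock': 0.0, 'joint_positions': array([-1.34160109e+00,  4.80843306e-01,  1.59688576e+00,  1.38795382e-05,
        1.06508975e+00, -4.66103341e-02]), 'joint_velocities': array([-0.00025442, -0.00101227, -0.0001649 , -0.001187  , -0.00058525,
       -0.0015815 ]), 'joint_efforts': array([ 7.63064891e-03, -9.50636673e+01, -4.30178368e+01,  5.72128301e-04,
        1.20754464e-02,  1.09970614e-05]), 'ee_pos': array([ 176.93235991, -625.02118397,  230.66051711]), 'tcp_rot': array([-3.11055874e+00, -4.31684054e-01,  1.56541662e-04]), 'wrist_force': array([ 0.07326461, -0.40502009, -0.07252233]), 'torque': array([ 0.01642767, -0.0016827 , -0.00638672]), 'grip_width': 85.57732163862113} -18.700000000000003
top [[393.78899953   0.         322.25689454]
 [  0.         393.78899953 204.64821935]
 [  0.           0.           1.        ]] [ 441.18491834  -43.15197385 1503.02415344] [-2.1660328   2.17796613 -0.088795  ]
side [[461.03544588   0.         317.43395768]
 [  0.         461.03544588 194.96811752]
 [  0.           0.           1.        ]] [166.53106608 977.72864374 862.72695116] [-0.53144352  2.55921881 -1.38447121]
```

View pics/top0.png

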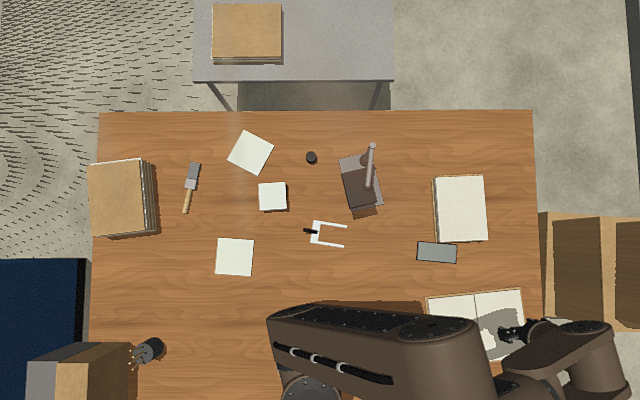

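View pics/side0.png

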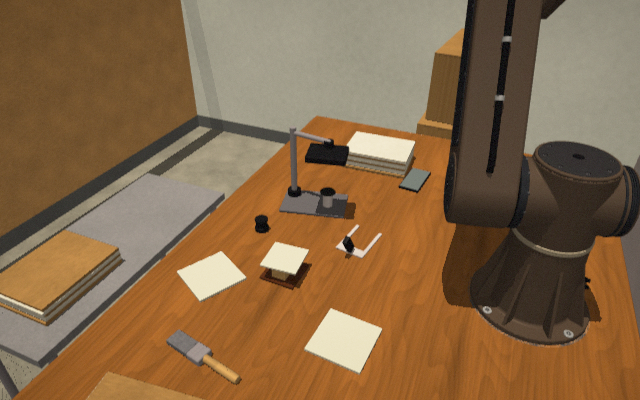

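The top view shows the tile on its block at (272,196), the lifter at (328,235) with its dark handle at (310,231), and the stand at (362,185). The side view shows the dome at (328,192) beneath the black head (327,154).

```bash
cat >> h.py <<'E'
def load(n): return dict(np.load('%s.npz'%n))
def plane(s,uv,z):
    K=s['intrinsics'];uv=np.atleast_2d(np.array(uv,float))
    d=np.c_[(uv-K[:2,2])/[K[0,0],K[1,1]],np.ones(len(uv))]@rotm(s['orientation']).T
    p=np.array(s['position']); return p+d*((z-p[2])/d[:,2])[:,None]
def proj(s,P):
    q=(np.atleast_2d(P)-s['position'])@rotm(s['orientation']); K=s['intrinsics']
    return q[:,:2]/q[:,2:]*[K[0,0],K[1,1]]+K[:2,2]
def rect(mask,s,z):
    c=max(cv2.findContours(mask.astype(np.uint8),0,1)[0],key=cv2.contourArea)[:,0].astype(float)
    w=plane(s,c,z)[:,:2].astype(np.float32); return cv2.minAreaRect(w)
E
python3 - <<'E'
from h import *
for n in('top','side'):
    s=load(n);w=cloud(s);im=s['img'].astype(int)
    white=(im.min(-1)>150)
    X,Y,Z=np.moveaxis(w,-1,0)
    # tile
    m=white&(Z>45)&(Z<68)&(X>450)&(X<650)&(Y>50)&(Y<260)
    print(n,'tile',m.sum(),np.nanmedian(Z[m]),rect(m,s,56))
    for nm,lo,hi,zz in(('head',205,236,222),('foot',5,18,10)):
        m=(Z>lo)&(Z<hi)&(X>350)&(X<750)&(Y<-50)&(Y>-350)
        if m.any(): print(nm,m.sum(),np.nanmedian(Z[m]),rect(m,s,zz))
    m=white&(Z<15)&(Z>-8)&(X>300)&(X<480)&(Y<20)&(Y>-150)
    print('lift',m.sum(),np.nanmedian(Z[m]),rect(m,s,4))
s=load('top');w=cloud(s)
cv2.imwrite('pics/crop1.png',cv2.cvtColor(cv2.resize(s['img'][130:260,250:400],None,fx=5,fy=4.5,interpolation=2),4))
s=load('side');cv2.imwrite('pics/crop2.png',cv2.cvtColor(cv2.resize(s['img'][115:295,245:405],None,fx=4.5,fy=3.3,interpolation=2),4))
E
```

```text
top tile 681 56.40592993068071 ((602.81640625, 151.68687438964844), (93.74474334716797, 99.82221984863281), 0.5279160737991333)
head 936 222.34048646765336 ((612.0689697265625, -153.40365600585938), (120.42845153808594, 94.68631744384766), 13.362022399902344)
foot 1202 7.533319006900342 ((621.32666015625, -231.43881225585938), (109.36917114257812, 215.74427795410156), 64.84484100341797)
lift 156 4.18568967781016 ((447.7095642089844, -50.323089599609375), (128.2393798828125, 50.985557556152344), 80.29415893554688)
side tile 906 58.06937021258517 ((604.6845703125, 154.30528259277344), (96.3597183227539, 101.8622817993164), 2.7923665046691895)
head 869 223.74029442296137 ((609.8921508789062, -141.79783630371094), (121.41885375976562, 131.80340576171875), 13.387264251708984)
foot 1787 10.902649974006636 ((662.1491088867188, -176.5384521484375), (212.05201721191406, 151.8457489013672), 15.917929649353027)
lift 146 6.442034233787069 ((440.6968994140625, -50.670196533203125), (129.29095458984375, 37.039794921875), 76.85299682617188)
```

View pics/crop1.png

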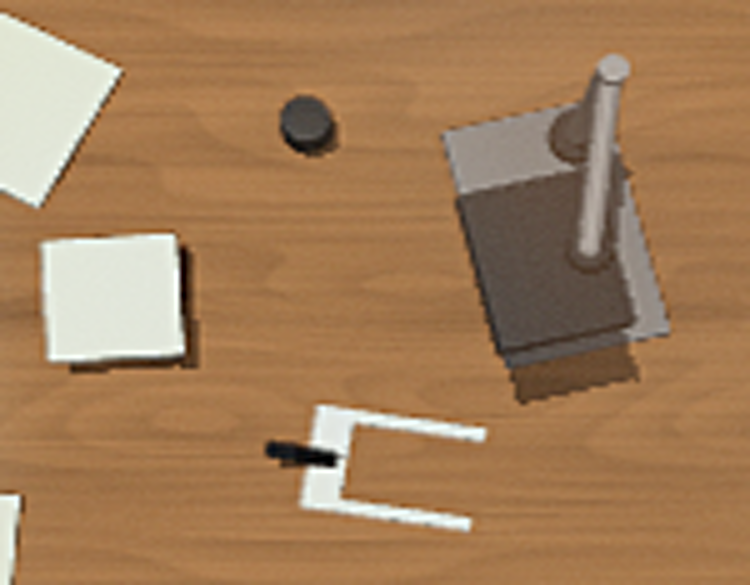

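View pics/crop2.png

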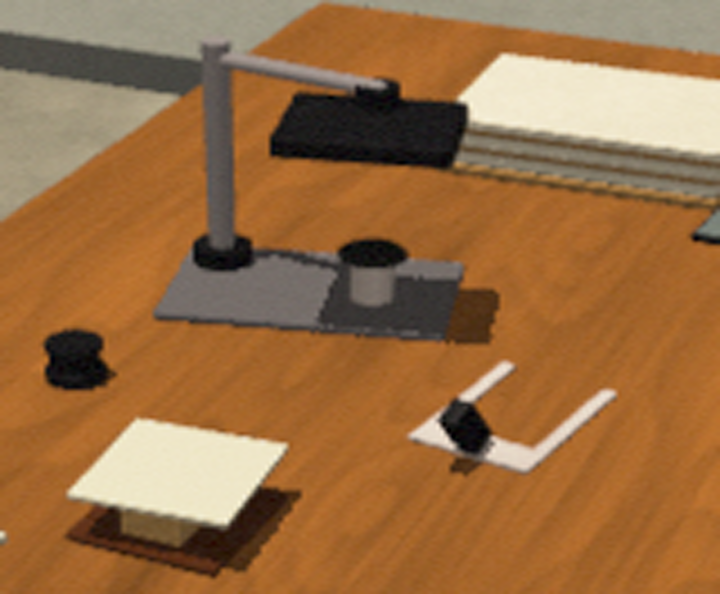

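```bash
cat >> h.py <<'E'
from scipy.optimize import minimize
def box(x0,x1,y0,y1,z0,z1): return np.array([[x,y,z] for x in(x0,x1) for y in(y0,y1) for z in(z0,z1)],float)
def place(P,q): # q=x,y,theta ; local -> world, theta=angle of local x axis
    c,s_=np.cos(q[2]),np.sin(q[2]); return np.c_[P[:,0]*c-P[:,1]*s_+q[0],P[:,0]*s_+P[:,1]*c+q[1],P[:,2]]
def cover(s,parts,q,win,S=6):
    u0,u1,v0,v1=win; m=np.zeros(((v1-v0)*S,(u1-u0)*S),np.uint8)
    for P in parts:
        h=cv2.convexHull(((proj(s,place(P,q))-[u0,v0]+.5)*S*16-8).astype(np.int32)); cv2.fillConvexPoly(m,h,255,shift=4)
    return cv2.resize(m,(u1-u0,v1-v0),interpolation=cv2.INTER_AREA)/255.
def fit(s,parts,q0,g,pad=8):
    uv=np.vstack([proj(s,place(P,q0)) for P in parts]);a=(uv.min(0)-pad).astype(int);b=(uv.max(0)+pad).astype(int)
    win=(a[0],b[0],a[1],b[1]); G=g[a[1]:b[1],a[0]:b[0]].astype(float); f=lambda q:-abs(np.corrcoef(cover(s,parts,q,win).ravel(),G.ravel())[0,1])
    st=np.array(q0)+np.array([[0,0,0],[5,0,0],[0,5,0],[0,0,.06]]); r=minimize(f,q0,method='Nelder-Mead',options=dict(initial_simplex=st,xatol=.02,fatol=1e-6)); return r.x,-r.fun
LIFT=[box(-51,51,-43,-33,0,4),box(-51,51,33,43,0,4),box(-78,-50,-43,43,0,4)]
def at(P,z): return [p+[0,0,z] for p in P]
E
python3 - <<'E'
from h import *
T=[box(-50,50,-50,50,50,56)];H=[box(-74,20,-60,60,200,222)];F=[box(-55,75,-60,150,0,10)]
a=np.linspace(0,2*np.pi,40)
D=[np.vstack([np.c_[r*np.cos(a),r*np.sin(a),np.full(40,z)] for r,z in((25,59),(22,64),(15,67.8),(0,70))])]
for n in('top','side'):
    s=load(n);im=s['img'].astype(int);mn=im.min(-1);sat=im.max(-1)-mn
    for nm,P,q,g in(('tile',T,(603,152,-1.57),mn),('lift',LIFT,(440,-62,-1.67),mn),('head',H,(618,-180,-1.337),im.max(-1)),('foot',F,(618,-180,-1.337),sat),('dome',D,(618,-180,-1.337),im.max(-1))):
        if n=='top' and nm=='dome': continue
        x,c=fit(s,P,q,g,pad=4 if nm=='dome' else 8);print(n,nm,x.round(3),round(c,3))
E
```

```text
top tile [605.687 154.08   -1.511] 0.973
top lift [463.503 -67.673  -1.733] 0.911
top head [ 617.4   -179.712   -1.316] 0.739
top foot [ 617.797 -179.067   -1.345] 0.933
side tile [608.134 151.84   -1.508] 0.98
side lift [465.986 -68.59   -1.728] 0.81
side head [ 621.782 -183.483   -1.318] 0.889
side foot [ 620.195 -183.334   -1.333] 0.907
side dome [ 620.697 -179.306   -1.299] 0.852
```

```bash
cat >> h.py <<'E'
TW=lambda lean:R.from_matrix(np.c_[[-np.cos(lean),0,-np.sin(lean)],[0,1,0],[np.sin(lean),0,-np.cos(lean)]])
def grip_pose(x,y,th,z=0,lean=np.pi/6,back=0):
    Rl=R.from_euler('z',th); Rt=Rl*TW(lean); g=np.array([x,y,z])+Rl.apply([-88,0,45.6]); return g+Rt.apply([0,0,18.7-back]),Rt
def go(p,Rt,st=None):
    st=st or robot.sense(); R0=R.from_rotvec(st['tcp_rot'])
    print('delta_cm',(R0.inv().apply(np.array(p)-st['ee_pos'])/10).round(2).tolist(),'turn',np.degrees((R0.inv()*Rt).as_rotvec()).round(1).tolist(),'to',np.round(p,1))
E
python3 - <<'E'
from h import *
go(*grip_pose(464.8,-68.1,-1.73,back=130))
print(robot.sense()['joint_positions'])
E
```

```text
delta_cm [48.92, -58.78, 8.94] turn [-17.1, -26.7, -63.5] to [487.6  73.7 142. ]
[-1.34162238e+00  4.80768576e-01  1.59677549e+00  6.76600833e-06
  1.06509949e+00 -4.65817708e-02]
```

Run:
```python
from h import *
st=robot.sense()
p,Rt=grip_pose(464.8,-68.1,-1.73,back=130)
go([400,-350,320],Rt); go([470,40,300],Rt); go(p,Rt)
```

```text
delta_cm [28.95, -20.41, -8.9] turn [-17.1, -26.7, -63.5] to [ 400 -350  320]
delta_cm [46.31, -56.02, -6.86] turn [-17.1, -26.7, -63.5] to [470  40 300]
delta_cm [48.92, -58.78, 8.94] turn [-17.1, -26.7, -63.5] to [487.6  73.7 142. ]
```

Request:
arm_command(
  fingers=[0,0,0,0,0,0,0,0,0,0,0,0,0,0,0,0,0,0,0,0],
  delta_pos=[
    [10,-7,-5],
    [20,-14,-9],
    [29,-20.4,-9],
    [29,-20.4,-9],
    [29,-20.4,-9],
    [29,-20.4,-9],
    [29,-20.4,-9],
    [32,-27,-8.5],
    [35,-33,-8],
    [38,-40,-7.5],
    [42,-47,-7],
    [46.3,-56,-6.9],
    [46.3,-56,-6.9],
    [46.3,-56,-6.9],
    [46.3,-56,-6.9],
    [48.9,-58.8,8.9],
    [48.9,-58.8,8.9],
    [48.9,-58.8,8.9],
    [48.9,-58.8,8.9],
    [48.9,-58.8,8.9],
  ],
  turn=[
    [0,0,0],
    [0,0,0],
    [-2,-3,-7],
    [-4,-6,-14],
    [-6,-9,-21],
    [-8,-12,-28],
    [-10,-15,-35],
    [-11,-18,-42],
    [-13,-21,-49],
    [-15,-24,-56],
    [-17.1,-26.7,-63.5],
    [-17.1,-26.7,-63.5],
    [-17.1,-26.7,-63.5],
    [-17.1,-26.7,-63.5],
    [-17.1,-26.7,-63.5],
    [-17.1,-26.7,-63.5],
    [-17.1,-26.7,-63.5],
    [-17.1,-26.7,-63.5],
    [-17.1,-26.7,-63.5],
    [-17.1,-26.7,-63.5],
  ],
)

```text
clock: 2.1
ee_pos: [486.1, 74.3, 139.7]
tcp_rot: [2.089, 1.785, -0.566]
wrist_force: [-0.0, 0.0, 1.6]
grip_width: 85.5
```

Run:
```python
from h import *
s=snap('side')
print(robot.sense()['joint_positions'])
go(*grip_pose(464.8,-68.1,-1.73,back=60));go(*grip_pose(464.8,-68.1,-1.73))
im=s['img'].copy()
for P in LIFT:
    cv2.polylines(im,[cv2.convexHull(proj(s,place(P,(464.8,-68.1,-1.73))).round().astype(np.int32))],True,(255,0,0))
save(cv2.resize(im[150:300,245:445],None,fx=4,fy=4),'a1.png')
```

```text
[ 0.41034708  0.55623908  1.8859903  -0.50386901  1.06188589  0.89833692]
delta_cm [-0.01, 0.1, 6.96] turn [-0.1, 0.1, 0.1] to [482.   39.2  81.4]
delta_cm [0.0, 0.11, 12.96] turn [-0.1, 0.1, 0.1] to [477.3   9.6  29.4]
```

View pics/a1.png

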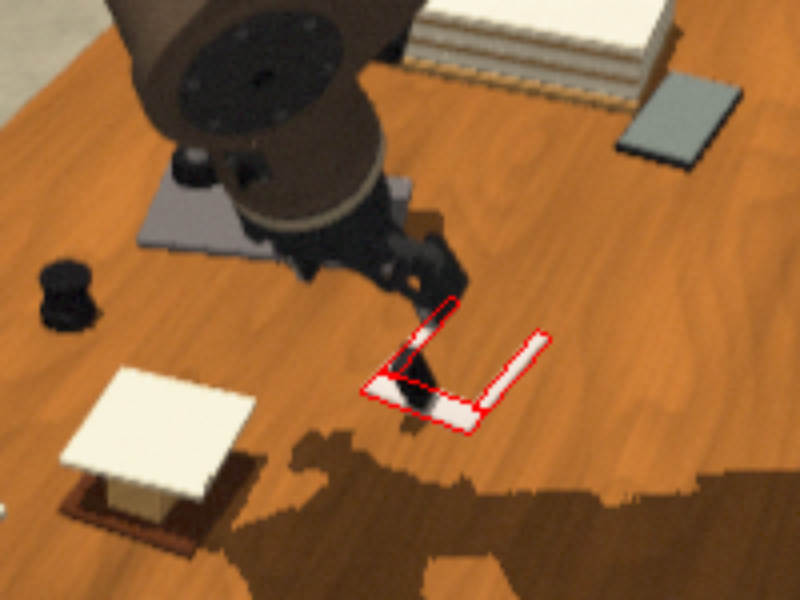

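The overlay (375-545, 300-430) matches the lifter and the open fingers stand up the handle's line, so I'll descend and close.

Request:
arm_command(
  fingers=[0,0,0,0,0,0,0,0,0,255,255,255,255,255,255,255,255,255,255,255],
  delta_pos=[
    [0,0.1,3],
    [0,0.1,6],
    [0,0.1,8],
    [0,0.1,10],
    [0,0.1,11],
    [0,0.1,12],
    [0,0.1,13],
    [0,0.1,13],
    [0,0.1,13],
    [0,0.1,13],
    [0,0.1,13],
    [0,0.1,13],
    [0,0.1,13],
    [0,0.1,13],
    [0,0.1,13],
    [0,0.1,13],
    [0,0.1,13],
    [0,0.1,13],
    [0,0.1,13],
    [0,0.1,13],
  ],
  turn=[
    [0,0,0],
    [0,0,0],
    [0,0,0],
    [0,0,0],
    [0,0,0],
    [0,0,0],
    [0,0,0],
    [0,0,0],
    [0,0,0],
    [0,0,0],
    [0,0,0],
    [0,0,0],
    [0,0,0],
    [0,0,0],
    [0,0,0],
    [0,0,0],
    [0,0,0],
    [0,0,0],
    [0,0,0],
    [0,0,0],
  ],
)

```text
clock: 4.15
ee_pos: [477.2, 9.4, 29.2]
tcp_rot: [2.09, 1.783, -0.564]
wrist_force: [-1.8, 2.5, 4.3]
grip_width: 13.1
```

Run:
```python
from h import *
s=load('side');im=s['img'].astype(int)
tile=cover(s,[box(-50,50,-50,50,50,56)],(608.1,151.8,-1.508),(0,640,0,400))
keep=cv2.dilate(tile,np.ones((3,3)))==0
g=im[...,1].astype(float)
q0=(607,153,-1.51)
W=(250,312,262,296); sl=np.s_[262:296,250:312]
def f(q):
    F=cover(s,[box(-50,50,-50,50,0,8)],q,W);B=cover(s,[box(-35,35,-20,20,8,50)],q,W)
    k=keep[sl]; F=F*(1-B); A=np.c_[F[k],B[k],np.ones(k.sum())]; y=g[sl][k]
    r=y-A@np.linalg.lstsq(A,y,rcond=None)[0]; return np.mean(np.minimum(r**2,900))
for q in (q0,(603,150,-1.6),(610,156,-1.42)):
    r=minimize(f,q,method='Nelder-Mead',options=dict(initial_simplex=np.array(q)+np.array([[0,0,0],[4,0,0],[0,4,0],[0,0,.06]])));print(r.x.round(3),r.fun)
st=robot.sense();Rl=R.from_euler('z',-1.73);p,Rt=grip_pose(464.8,-68.1,-1.73)
go(p+[0,0,120],Rt)
for y,z in((285,110),(285,25)): 
    go(*grip_pose(606.5-.0*(285-153),y,-1.51,z))
w=proj(load('top'),[[606,285,30],[606,400,60]]);print(w)
```

```text
[605.948 153.145  -1.611] 217.07465683130167
[605.783 153.185  -1.603] 217.4944201595329
[606.175 152.999  -1.606] 217.33993283686942
delta_cm [-6.01, -0.01, -10.4] turn [-0.1, 0.1, 0.1] to [477.3   9.6 149.4]
delta_cm [26.42, 6.69, -28.07] turn [-6.4, 0.1, -10.8] to [601.7 363.5 139.4]
delta_cm [30.68, 6.71, -20.71] turn [-6.4, 0.1, -10.8] to [601.7 363.5  54.4]
[[238.06642307 196.48162789]
 [205.20494174 195.77553369]]
```

Run:
```python
from h import *
for q in((603.3,273,-1.54,110),(603.3,273,-1.54,27)): go(*grip_pose(*q))
```

```text
delta_cm [25.39, 6.8, -27.47] turn [-5.5, 0.1, -9.3] to [600.9 351.6 139.4]
delta_cm [29.55, 6.81, -20.29] turn [-5.5, 0.1, -9.3] to [600.9 351.6  56.4]
```

Request:
arm_command(
  fingers=[255,255,255,255,255,255],
  delta_pos=[
    [-1,0,-1.7],
    [-2,0,-3.4],
    [-3,0,-5.2],
    [-4.5,0,-7.8],
    [-6,0,-10.4],
    [-6,0,-10.4],
  ],
  turn=[
    [0,0,0],
    [0,0,0],
    [0,0,0],
    [0,0,0],
    [0,0,0],
    [0,0,0],
  ],
)

```text
clock: 4.75
ee_pos: [478.9, 10.0, 152.2]
tcp_rot: [2.09, 1.782, -0.558]
wrist_force: [-0.2, -0.2, -1.4]
grip_width: 13.2
```

Run:
```python
from h import *
for q in((603.3,273,-1.54,115),(603.3,273,-1.54,27)): go(*grip_pose(*q))
```

```text
delta_cm [31.28, 6.66, -17.14] turn [-5.3, 0.0, -9.5] to [600.9 351.6 144.4]
delta_cm [35.68, 6.63, -9.52] turn [-5.3, 0.0, -9.5] to [600.9 351.6  56.4]
```

Request:
arm_command(
  fingers=[255,255,255,255,255,255,255,255,255,255,255,255,255,255,255,255,255,255,255,255],
  delta_pos=[
    [2,0.4,-1.1],
    [5,1,-2.8],
    [8,1.7,-4.4],
    [11,2.3,-6],
    [14,3,-7.7],
    [17,3.6,-9.3],
    [20,4.3,-11],
    [23,4.9,-12.6],
    [26,5.5,-14.3],
    [29,6.2,-16],
    [31.3,6.7,-17.1],
    [31.3,6.7,-17.1],
    [32,6.7,-15.8],
    [33,6.6,-14.1],
    [34,6.6,-12.4],
    [35,6.6,-10.7],
    [35.7,6.6,-9.5],
    [35.7,6.6,-9.5],
    [35.7,6.6,-9.5],
    [35.7,6.6,-9.5],
  ],
  turn=[
    [0,0,0],
    [-1,0,-1],
    [-2,0,-2.5],
    [-3,0,-4],
    [-4,0,-6],
    [-5,0,-8],
    [-5.3,0,-9.5],
    [-5.3,0,-9.5],
    [-5.3,0,-9.5],
    [-5.3,0,-9.5],
    [-5.3,0,-9.5],
    [-5.3,0,-9.5],
    [-5.3,0,-9.5],
    [-5.3,0,-9.5],
    [-5.3,0,-9.5],
    [-5.3,0,-9.5],
    [-5.3,0,-9.5],
    [-5.3,0,-9.5],
    [-5.3,0,-9.5],
    [-5.3,0,-9.5],
  ],
)

```text
clock: 6.75
ee_pos: [601.1, 352.1, 57.0]
tcp_rot: [1.894, 1.954, -0.506]
wrist_force: [0.9, 0.0, -1.3]
grip_width: 13.2
```

Run:
```python
from h import *
s=snap('side');t=snap('top')
print(robot.sense()['joint_positions'],robot.sense()['ee_pos'])
q=(603.3,273,-1.54)
for n,ss in(('side',s),('top',t)):
    im=ss['img'].astype(int);print(fit(ss,at(LIFT,27),q,im.min(-1),5),fit(ss,[box(-50,50,-50,50,50,56)],(607,153,-1.51),im.min(-1),5))
    im=ss['img'].copy()
    for P in at(LIFT,27): cv2.polylines(im,[cv2.convexHull(proj(ss,place(P,q)).round().astype(np.int32))],True,(255,0,0))
    c=im[200:350,200:350] if n=='side' else im[130:280,180:330]
    save(cv2.resize(c,None,fx=3.8,fy=3.8),'b_%s.png'%n)
a=cv2.imread('pics/b_side.png');b=cv2.imread('pics/b_top.png');cv2.imwrite('pics/b.png',cv2.resize(np.hstack([a,b]),(800,400)))
for d in(60,0): go(*grip_pose(607-.031*d,153+d,-1.54,27))
```

```text
[ 0.69709268  0.91497506  1.32732822 -0.42455766  1.26794842  0.87029227] [601.06385307 352.19986861  57.15155057]
(array([604.36321746, 274.01292988,  -1.53458276]), np.float64(0.6574524853611432)) (array([607.89805744, 152.24533595,  -1.50763434]), np.float64(0.9764170223865579))
(array([602.63616245, 274.74810457,  -1.54205962]), np.float64(0.8212918995083234)) (array([605.60786002, 154.11944754,  -1.50948636]), np.float64(0.9519344386147971))
delta_cm [-5.21, -0.03, 3.09] turn [0.1, -0.1, 0.0] to [602.7 291.6  56.4]
delta_cm [-10.42, -0.03, 6.09] turn [0.1, -0.1, 0.0] to [604.6 231.6  56.4]
```

View pics/b.png

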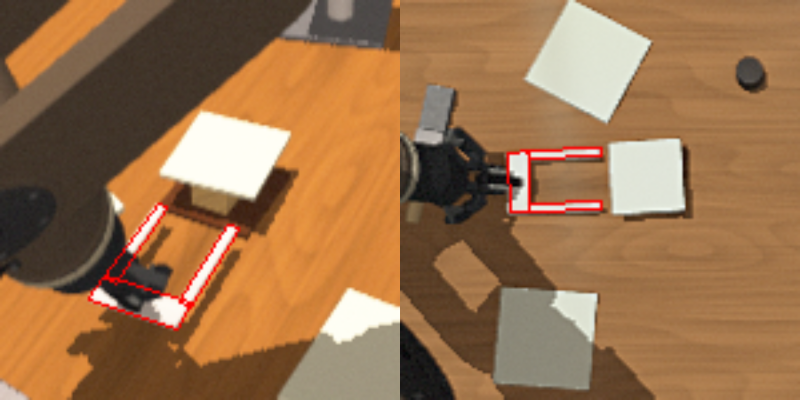

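The overlays sit on the prongs in both views, and the prongs are lined up with the tile edges (top view, 605-685 x 140-215) and clear of the block. I'll slide in.

Request:
arm_command(
  fingers=[255,255,255,255,255,255,255,255,255,255,255,255,255,255,255,255],
  delta_pos=[
    [-1,0,0.6],
    [-2,0,1.2],
    [-3,0,1.75],
    [-4,0,2.35],
    [-5,0,2.9],
    [-6,0,3.5],
    [-7,0,4.1],
    [-7.8,0,4.55],
    [-8.6,0,5.05],
    [-9.3,0,5.45],
    [-10,0,5.85],
    [-10.45,0,6.1],
    [-10.45,0,6.1],
    [-10.45,0,6.1],
    [-10.45,0,6.1],
    [-10.45,0,6.1],
  ],
  turn=[
    [0,0,0],
    [0,0,0],
    [0,0,0],
    [0,0,0],
    [0,0,0],
    [0,0,0],
    [0,0,0],
    [0,0,0],
    [0,0,0],
    [0,0,0],
    [0,0,0],
    [0,0,0],
    [0,0,0],
    [0,0,0],
    [0,0,0],
    [0,0,0],
  ],
)

```text
clock: 8.45
ee_pos: [604.9, 231.6, 56.4]
tcp_rot: [1.893, 1.954, -0.505]
wrist_force: [0.8, -0.4, -0.5]
grip_width: 13.5
```

Request:
arm_command(
  fingers=[255,255,255,255,255,255,255,255,255,255,255,255,255,255,255,255,255,255,255,255],
  delta_pos=[
    [-0.25,0,-0.43],
    [-0.5,0,-0.87],
    [-0.75,0,-1.3],
    [-0.8,0,-1.39],
    [-0.85,0,-1.47],
    [-0.9,0,-1.56],
    [-0.95,0,-1.65],
    [-1,0,-1.73],
    [-1.05,0,-1.82],
    [-1.1,0,-1.9],
    [-1.2,0,-2.08],
    [-1.3,0,-2.25],
    [-1.5,0,-2.6],
    [-1.7,0,-2.94],
    [-1.9,0,-3.3],
    [-2.1,0,-3.64],
    [-2.3,0,-4],
    [-2.5,0,-4.33],
    [-2.5,0,-4.33],
    [-2.5,0,-4.33],
  ],
  turn=[
    [0,0,0],
    [0,0,0],
    [0,0,0],
    [0,0,0],
    [0,0,0],
    [0,0,0],
    [0,0,0],
    [0,0,0],
    [0,0,0],
    [0,0,0],
    [0,0,0],
    [0,0,0],
    [0,0,0],
    [0,0,0],
    [0,0,0],
    [0,0,0],
    [0,0,0],
    [0,0,0],
    [0,0,0],
    [0,0,0],
  ],
)

```text
clock: 10.45
ee_pos: [604.8, 231.6, 106.5]
tcp_rot: [1.893, 1.954, -0.505]
wrist_force: [-0.4, 0.3, -2.2]
grip_width: 13.3
```

Run:
```python
from h import *
st=robot.sense();print(st['ee_pos'],st['wrist_force'],st['joint_positions'])
for n in('top','side'):
    s=snap(n);im=s['img'].astype(int);w=cloud(s)
    m=(im.min(-1)>170)&(abs(w[...,0]-607)<70)&(abs(w[...,1]-153)<55)&(w[...,2]>70)
    P=w[m];A=np.c_[P[:,:2]-[607,153],np.ones(len(P))];print(n,m.sum(),np.linalg.lstsq(A,P[:,2],rcond=None)[0],fit(s,[box(-50,50,-50,50,81,87)],(607,153,-1.51),im.min(-1),5))
save(cv2.resize(s['img'][150:350,200:400],None,fx=3,fy=3),'c.png')
```

```text
[604.84901748 231.61078396 106.4584323 ] [-0.41673243  0.29135567 -2.21576838] [ 0.56692668  0.76988019  1.52006164 -0.48323953  1.1809691   0.79681596]
top 758 [ 2.83034156e-03 -2.27051851e-04  8.72240251e+01] (array([605.75526017, 155.2884668 ,  -1.50973341]), np.float64(0.8359707491822954))
side 618 [-4.12442147e-03 -1.62568423e-02  8.81663618e+01] (array([606.2064736 , 151.39973184,  -1.51865544]), np.float64(0.5444604008288311))
```

View pics/c.png

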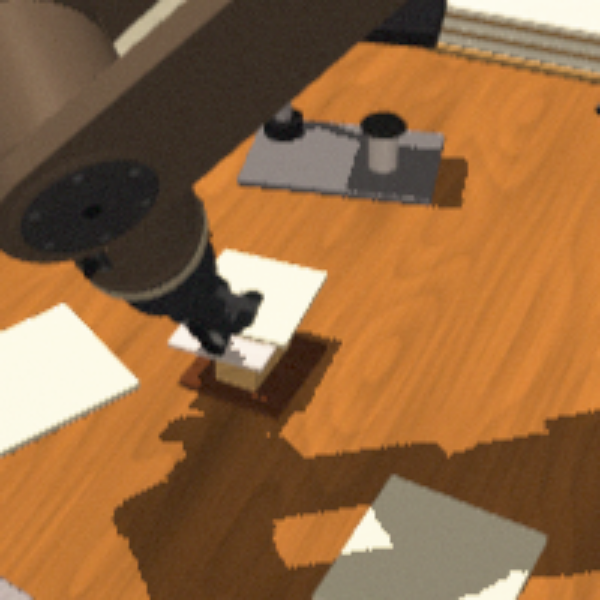

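The side view shows the tile (165-325, 250-370) level on the prongs, about 30 mm above the block, and the way to the dome (382,125) is clear.

Run:
```python
from h import *
t=load('top');print(plane(t,[311,157],42))
go(*grip_pose(580.1,-15.6,-1.337,77)); go(*grip_pose(580.1,-15.6,-1.337,75))
```

```text
[[752.6123429    9.21518823  42.        ]]
delta_cm [-14.67, -4.83, 8.42] turn [-5.7, -0.0, -10.0] to [561.9  60.9 106.4]
delta_cm [-14.57, -4.83, 8.6] turn [-5.7, -0.0, -10.0] to [561.9  60.9 104.4]
```

Request:
arm_command(
  fingers=[255,255,255,255,255,255,255,255,255,255,255,255,255,255,255,255,255,255,255,255],
  delta_pos=[
    [-0.2,-0.05,0.1],
    [-0.6,-0.2,0.35],
    [-1.2,-0.4,0.7],
    [-2,-0.65,1.15],
    [-3,-1,1.7],
    [-4,-1.3,2.3],
    [-5,-1.65,2.9],
    [-6,-2,3.45],
    [-7,-2.3,4],
    [-8,-2.65,4.6],
    [-9,-2.95,5.2],
    [-10,-3.3,5.75],
    [-11,-3.6,6.3],
    [-12,-3.95,6.9],
    [-12.9,-4.25,7.4],
    [-13.6,-4.5,7.8],
    [-14.1,-4.65,8.1],
    [-14.5,-4.8,8.3],
    [-14.65,-4.85,8.4],
    [-14.65,-4.85,8.4],
  ],
  turn=[
    [0,0,0],
    [-0.2,0,-0.4],
    [-0.4,0,-0.8],
    [-0.8,0,-1.4],
    [-1.2,0,-2],
    [-1.6,0,-2.7],
    [-2,0,-3.4],
    [-2.4,0,-4.1],
    [-2.8,0,-4.8],
    [-3.1,0,-5.5],
    [-3.5,0,-6.2],
    [-3.9,0,-6.9],
    [-4.3,0,-7.6],
    [-4.7,0,-8.3],
    [-5.1,0,-8.9],
    [-5.4,0,-9.4],
    [-5.6,0,-9.8],
    [-5.7,0,-10],
    [-5.7,0,-10],
    [-5.7,0,-10],
  ],
)

```text
clock: 12.55
ee_pos: [561.7, 61.1, 106.6]
tcp_rot: [1.673, 2.115, -0.447]
wrist_force: [-0.5, 0.5, -1.9]
grip_width: 13.4
```

Run:
```python
from h import *
st=robot.sense();print(st['ee_pos'],st['wrist_force'])
R0=R.from_rotvec(st['tcp_rot']);p0,Rt=grip_pose(0,0,-1.337);print('orient err',np.degrees((Rt.inv()*R0).as_rotvec()).round(2),'origin now',(st['ee_pos']-p0).round(1))
a=np.linspace(0,2*np.pi,40)
D=[np.vstack([np.c_[r*np.cos(a),r*np.sin(a),np.full(40,z)] for r,z in((25,59),(22,64),(15,67.8),(0,70))])]
im2=[]
for n in('top','side'):
    s=snap(n);im=s['img'].astype(int)
    print(n,'tile',fit(s,[box(-50,50,-50,50,81,87)],(580,-15.6,-1.31),im.min(-1),4))
    print('foot',fit(s,[box(-55,75,-60,150,0,10)],(619.5,-181,-1.337),im.max(-1)-im.min(-1)))
    if n=='side': print('dome',fit(s,D,(619.5,-181,-1.337),im.max(-1),4))
    im=s['img'].copy()
    for q,PP in(((580.1,-15.6,-1.337),at(LIFT,77)+[box(-50,50,-50,50,81,87)]),((619.5,-181,-1.337),D)):
      for P in PP: cv2.polylines(im,[cv2.convexHull(proj(s,place(P,q)).round().astype(np.int32))],True,(255,0,0))
    u,v=proj(s,[[600,-90,80]])[0].astype(int);im2.append(cv2.resize(im[v-70:v+70,u-70:u+70],(400,400)))
save(np.hstack(im2),'d.png')
```

```text
[561.74357357  61.12886899 106.55716582] [-0.51769877  0.5238384  -1.8888281 ]
orient err [0.04 0.05 0.05] origin now [580.  -15.4  77.2]
top tile (array([577.22157206, -13.55342415,  -1.30683116]), np.float64(0.84146828947339))
foot (array([ 617.84517869, -178.674951  ,   -1.34838452]), np.float64(0.8917991254123457))
side tile (array([617.79009817, -35.71470422,  -1.11131184]), np.float64(0.5031690123664838))
foot (array([ 619.41385034, -179.74668292,   -1.34104446]), np.float64(0.5819711195174063))
dome (array([ 625.524188  , -179.20621422,   -1.37047866]), np.float64(0.40829165184726957))
```

View pics/d.png

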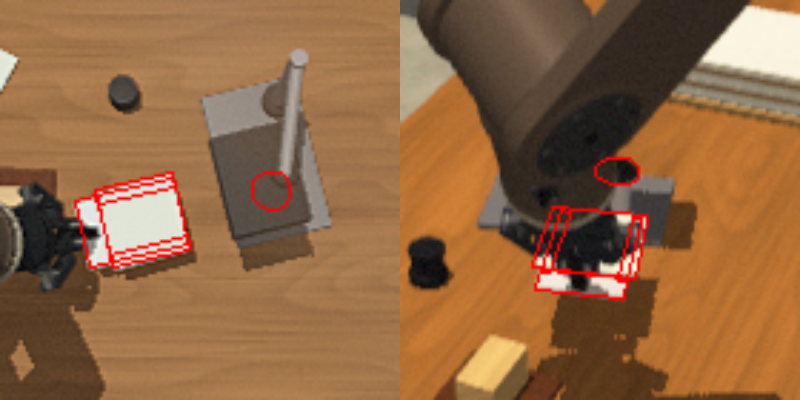

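Top view: the tile (100-185, 175-265) sits square on the lifter and faces the stand, and the dome circle is at (270,190). The side view is blocked by the wrist. Measured offset is good, so I'll go in.

Run:
```python
from h import *
go(*grip_pose(620.5,-181.3,-1.34,74)); go(*grip_pose(620.5,-181.3,-1.34,66));go(*grip_pose(620.5,-181.3,-1.34,50))
```

```text
delta_cm [-14.67, 0.12, 8.81] turn [0.1, -0.1, 0.1] to [ 602.5 -104.7  103.4]
delta_cm [-14.27, 0.12, 9.5] turn [0.1, -0.1, 0.1] to [ 602.5 -104.7   95.4]
delta_cm [-13.47, 0.11, 10.89] turn [0.1, -0.1, 0.1] to [ 602.5 -104.7   79.4]
```

Request:
arm_command(
  fingers=[255,255,255,255,255,255,255,255,255,255,255,255,255,255,255,255,255,255,255,255],
  delta_pos=[
    [-0.1,0,0.4],
    [-0.6,0,0.7],
    [-1.3,0.05,1.1],
    [-2.2,0.05,1.6],
    [-3.2,0.05,2.2],
    [-4.2,0.05,2.8],
    [-5.2,0.05,3.35],
    [-6.2,0.05,3.95],
    [-7.2,0.1,4.5],
    [-8.2,0.1,5.1],
    [-9.2,0.1,5.65],
    [-10.2,0.1,6.25],
    [-11.2,0.1,6.8],
    [-12.1,0.1,7.35],
    [-12.9,0.1,7.8],
    [-13.6,0.1,8.2],
    [-14.1,0.1,8.5],
    [-14.5,0.1,8.7],
    [-14.67,0.1,8.81],
    [-14.67,0.1,8.81],
  ],
  turn=[
    [0,0,0],
    [0,0,0],
    [0,0,0],
    [0,0,0],
    [0,0,0],
    [0,0,0],
    [0,0,0],
    [0,0,0],
    [0,0,0],
    [0,0,0],
    [0,0,0],
    [0,0,0],
    [0,0,0],
    [0,0,0],
    [0,0,0],
    [0,0,0],
    [0,0,0],
    [0,0,0],
    [0,0,0],
    [0,0,0],
  ],
)

```text
clock: 14.65
ee_pos: [602.4, -104.9, 103.4]
tcp_rot: [1.672, 2.115, -0.447]
wrist_force: [0.9, -0.8, -2.2]
grip_width: 13.4
```

Run:
```python
from h import *
st=robot.sense();print(st['ee_pos'],st['wrist_force'])
p0,Rt=grip_pose(0,0,-1.34);print('origin now',(st['ee_pos']-p0).round(1))
im2=[]
for n in('top','side'):
    s=snap(n);im=s['img'].copy()
    for q,PP in(((620.5,-181.3,-1.31),[box(-50,50,-50,50,78,84)]),((619,-180.8,-1.34),[box(-74,20,-60,60,200,222)])):
      for P in PP: cv2.polylines(im,[cv2.convexHull(proj(s,place(P,q)).round().astype(np.int32))],True,(255,0,0))
    u,v=proj(s,[[620,-150,100]])[0].astype(int);im2.append(cv2.resize(im[v-55:v+55,u-55:u+55],(400,400)))
save(np.hstack(im2),'e.png')
go(*grip_pose(620.5,-181.3,-1.34,68));go(*grip_pose(620.5,-181.3,-1.34,64))
```

```text
[ 602.36180303 -104.86777488  103.40416051] [ 0.9407877  -0.75768345 -2.22819558]
origin now [ 620.4 -181.4   74. ]
delta_cm [0.28, 0.01, 0.53] turn [0.1, -0.1, 0.1] to [ 602.5 -104.7   97.4]
delta_cm [0.48, 0.01, 0.88] turn [0.1, -0.1, 0.1] to [ 602.5 -104.7   93.4]
```

View pics/e.png

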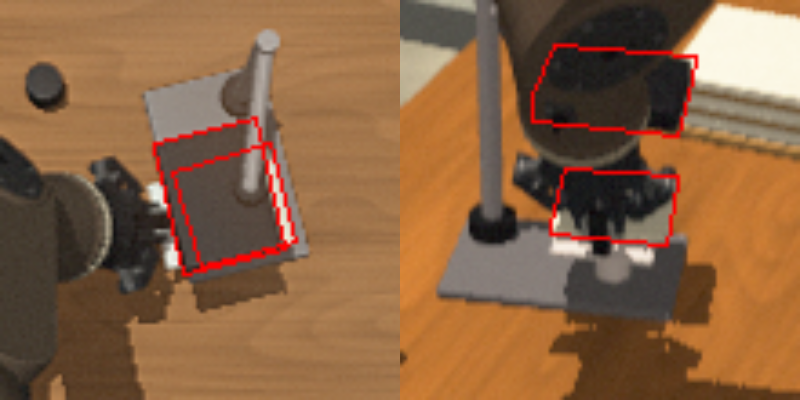

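Top view: the tile's far edge shows at (285,215) under the head, where the overlay puts it; gripper clear of the head. I'll lower gently.

Request:
arm_command(
  fingers=[255,255,255,255,255,255,255,255,255,255,255,255,255,255,255,255,255,255,255,255],
  delta_pos=[
    [0.1,0,0.17],
    [0.2,0,0.35],
    [0.23,0,0.4],
    [0.25,0,0.43],
    [0.28,0,0.48],
    [0.3,0,0.52],
    [0.33,0,0.56],
    [0.35,0,0.61],
    [0.38,0,0.65],
    [0.4,0,0.69],
    [0.43,0,0.74],
    [0.45,0,0.78],
    [0.48,0,0.82],
    [0.5,0,0.87],
    [0.53,0,0.91],
    [0.55,0,0.95],
    [0.58,0,1],
    [0.6,0,1.04],
    [0.65,0,1.13],
    [0.65,0,1.13],
  ],
  turn=[
    [0,0,0],
    [0,0,0],
    [0,0,0],
    [0,0,0],
    [0,0,0],
    [0,0,0],
    [0,0,0],
    [0,0,0],
    [0,0,0],
    [0,0,0],
    [0,0,0],
    [0,0,0],
    [0,0,0],
    [0,0,0],
    [0,0,0],
    [0,0,0],
    [0,0,0],
    [0,0,0],
    [0,0,0],
    [0,0,0],
  ],
)

```text
clock: 16.75
ee_pos: [602.3, -104.6, 90.2]
tcp_rot: [1.672, 2.116, -0.447]
wrist_force: [-0.5, -0.7, -0.7]
grip_width: 13.3
```

Run:
```python
from h import *
st=robot.sense();print(st['ee_pos'],st['wrist_force'])
im2=[]
for n in('top','side'):
    s=snap(n);im=s['img'].copy()
    for P in [box(-50,50,-50,50,70,76)]: cv2.polylines(im,[cv2.convexHull(proj(s,place(P,(619,-180.8,-1.31))).round().astype(np.int32))],True,(255,0,0))
    u,v=proj(s,[[620,-170,75]])[0].astype(int);im2.append(cv2.resize(im[v-30:v+30,u-30:u+30],(400,400)))
save(np.hstack(im2),'f.png')
```

```text
[ 602.26716043 -104.57400952   90.23106742] [-0.49669622 -0.6833683  -0.69031081]
```

View pics/f.png

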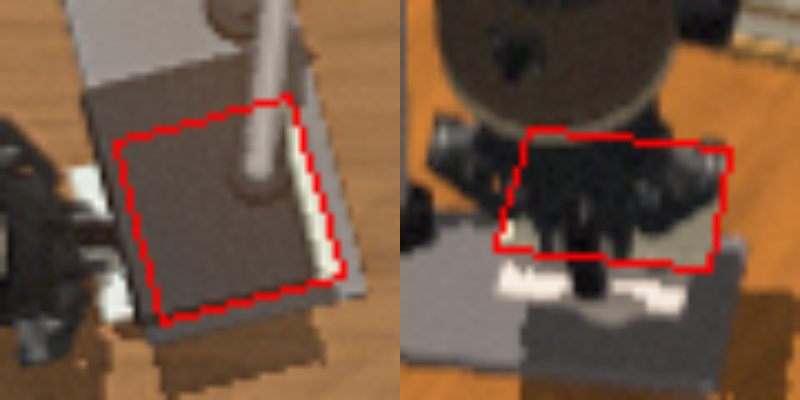

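The tile fills the overlay in both views, level (side view, 500-730 x 130-270), with the prongs 5 mm below it and the wrist load gone. Next: lower 10 mm and draw straight out.

Request:
arm_command(
  fingers=[255,255,255,255,255,255,255,255,255,255,255,255,255,255,255,255,255,255,255,255],
  delta_pos=[
    [0.1,0,0.17],
    [0.2,0,0.35],
    [0.35,0,0.6],
    [0.5,0,0.87],
    [0.5,0,0.87],
    [0.7,0,0.75],
    [1.1,0,0.52],
    [1.8,0,0.12],
    [2.7,0,-0.4],
    [3.7,0,-0.98],
    [4.7,0,-1.55],
    [5.7,0,-2.13],
    [6.7,0,-2.7],
    [7.7,0,-3.3],
    [8.7,0,-3.87],
    [10,0,-4.6],
    [11.5,0,-5.5],
    [13,0,-6.35],
    [14.4,0,-7.15],
    [14.4,0,-7.15],
  ],
  turn=[
    [0,0,0],
    [0,0,0],
    [0,0,0],
    [0,0,0],
    [0,0,0],
    [0,0,0],
    [0,0,0],
    [0,0,0],
    [0,0,0],
    [0,0,0],
    [0,0,0],
    [0,0,0],
    [0,0,0],
    [0,0,0],
    [0,0,0],
    [0,0,0],
    [0,0,0],
    [0,0,0],
    [0,0,0],
    [0,0,0],
  ],
)

```text
clock: 18.85
ee_pos: [565.1, 53.8, 80.3]
tcp_rot: [1.67, 2.117, -0.446]
wrist_force: [-0.3, 0.8, 0.4]
grip_width: 13.4
```

Run:
```python
from h import *
st=robot.sense();print(st['ee_pos'],st['wrist_force'])
p0,Rt=grip_pose(0,0,-1.34);print('origin now',(st['ee_pos']-p0).round(1))
s=snap('side');im=s['img'].astype(int);print(fit(s,[box(-50,50,-50,50,70,76)],(619,-180.8,-1.31),im.min(-1),5))
im=s['img'].copy();u,v=proj(s,[[620,-170,75]])[0].astype(int);save(cv2.resize(im[v-50:v+50,u-60:u+60],(720,600)),'g.png')
for z in(50,4,0): go(*grip_pose(465,-68,-1.7,z))
```

```text
[565.09239284  53.78516247  80.32639019] [-0.29661211  0.77973826  0.42398654]
origin now [583.1 -22.8  50.9]
(array([ 553.16340128, -190.48217963,   -1.54885447]), np.float64(0.7383892654791934))
delta_cm [-1.74, -9.75, 1.11] turn [10.4, -0.1, 18.1] to [475.1  10.   79.4]
delta_cm [0.56, -9.75, 5.1] turn [10.4, -0.1, 18.1] to [475.1  10.   33.4]
delta_cm [0.76, -9.75, 5.45] turn [10.4, -0.1, 18.1] to [475.1  10.   29.4]
```

View pics/g.png

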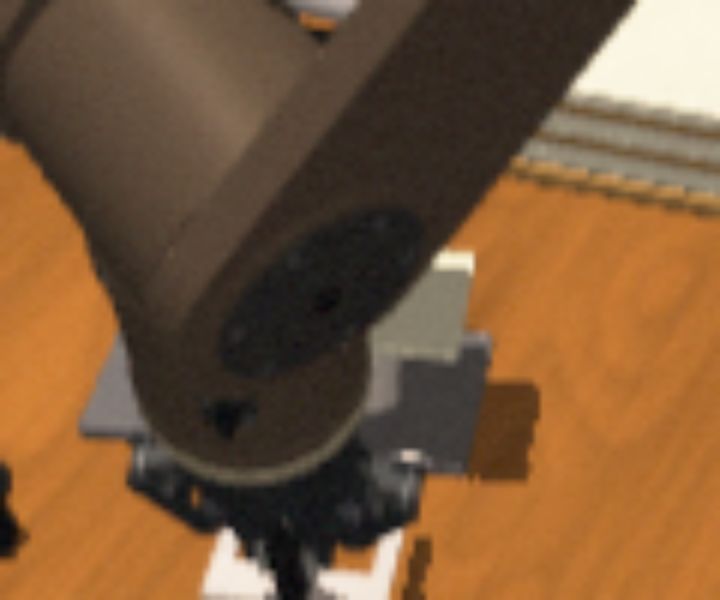

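The tile (380-475, 255-360) stays on the post. Now lay the lifter back at its old place.

Request:
arm_command(
  fingers=[255,255,255,255,255,255,255,255,255,255,255,255,255,255,255,255,255,255,255,255],
  delta_pos=[
    [-0.1,-0.7,0.1],
    [-0.4,-2,0.25],
    [-0.7,-3.5,0.4],
    [-0.9,-5,0.6],
    [-1.2,-6.5,0.75],
    [-1.4,-8,0.9],
    [-1.74,-9.75,1.1],
    [-1.74,-9.75,1.1],
    [-1.3,-9.75,1.9],
    [-0.8,-9.75,2.75],
    [-0.3,-9.75,3.6],
    [0.1,-9.75,4.3],
    [0.35,-9.75,4.75],
    [0.5,-9.75,5],
    [0.6,-9.75,5.15],
    [0.65,-9.75,5.25],
    [0.7,-9.75,5.35],
    [0.75,-9.75,5.43],
    [0.77,-9.75,5.46],
    [0.77,-9.75,5.46],
  ],
  turn=[
    [0.8,0,1.3],
    [2.2,0,3.8],
    [3.8,0,6.5],
    [5.4,0,9.3],
    [7,0,12],
    [8.6,0,15],
    [10.4,-0.1,18.1],
    [10.4,-0.1,18.1],
    [10.4,-0.1,18.1],
    [10.4,-0.1,18.1],
    [10.4,-0.1,18.1],
    [10.4,-0.1,18.1],
    [10.4,-0.1,18.1],
    [10.4,-0.1,18.1],
    [10.4,-0.1,18.1],
    [10.4,-0.1,18.1],
    [10.4,-0.1,18.1],
    [10.4,-0.1,18.1],
    [10.4,-0.1,18.1],
    [10.4,-0.1,18.1],
  ],
)

```text
clock: 20.9
ee_pos: [475.2, 10.1, 29.3]
tcp_rot: [2.061, 1.809, -0.552]
wrist_force: [-0.2, 0.3, 0.9]
grip_width: 13.6
```

Request:
arm_command(
  fingers=[200,150,100,50,0,0,0,0,0,0,0,0,0,0,0,0,0,0,0,0],
  delta_pos=[
    [0,0,0],
    [0,0,0],
    [0,0,0],
    [0,0,0],
    [0,0,0],
    [0,0,0],
    [0,0,0],
    [0,0,0],
    [0,0,-0.5],
    [0,0,-1.5],
    [0,0,-3],
    [0,0,-5],
    [0,0,-8],
    [0,0,-12],
    [0,0,-16],
    [0,0,-20],
    [0,0,-24],
    [0,0,-27],
    [0,0,-27],
    [0,0,-27],
  ],
  turn=[
    [0,0,0],
    [0,0,0],
    [0,0,0],
    [0,0,0],
    [0,0,0],
    [0,0,0],
    [0,0,0],
    [0,0,0],
    [0,0,0],
    [0,0,0],
    [0,0,0],
    [0,0,0],
    [0,0,0],
    [0,0,0],
    [0,0,0],
    [0,0,0],
    [0,0,0],
    [0,0,0],
    [0,0,0],
    [0,0,0],
  ],
)

```text
clock: 22.9
ee_pos: [492.3, 144.9, 264.0]
tcp_rot: [2.061, 1.811, -0.549]
wrist_force: [-0.5, 0.3, -0.7]
grip_width: 85.2
```

Run:
```python
from h import *
st=robot.sense();print(st['ee_pos'],st['wrist_force'],st['grip_width'])
im2=[]
for n in('top','side'):
    s=snap(n);im=s['img'].astype(int);w=cloud(s)
    print(n,'lift',fit(s,LIFT,(465,-68,-1.7),im.min(-1)))
    m=(im.min(-1)>90)&(abs(w[...,0]-620)<60)&(abs(w[...,1]+180)<60)&(abs(w[...,2]-76)<12);P=w[m]
    if len(P)>30: print('tile plane',m.sum(),np.linalg.lstsq(np.c_[P[:,:2]-[619,-181],np.ones(len(P))],P[:,2],rcond=None)[0])
    im=s['img'].copy();
    cv2.polylines(im,[cv2.convexHull(proj(s,place(box(-50,50,-50,50,70,76),(619,-180.8,-1.31))).round().astype(np.int32))],True,(255,0,0))
    u,v=proj(s,[[560,-130,40]])[0].astype(int);im2.append(cv2.resize(im[v-55:v+55,u-55:u+55],(400,400)))
save(np.hstack(im2),'k.png')
```

```text
[492.27310175 144.92913301 264.03815974] [-0.46160635  0.30649959 -0.65751862] 85.24161278754484
top lift (array([464.0060501 , -67.19583445,  -1.7004498 ]), np.float64(0.9072766469368817))
tile plane 64 [-5.24878285e-03  6.97507582e-02  7.92159489e+01]
side lift (array([466.57550592, -68.20038687,  -1.69841866]), np.float64(0.8249107580511366))
tile plane 159 [ 2.70538103e-02 -1.29505246e-02  7.88583001e+01]
```

View pics/k.png

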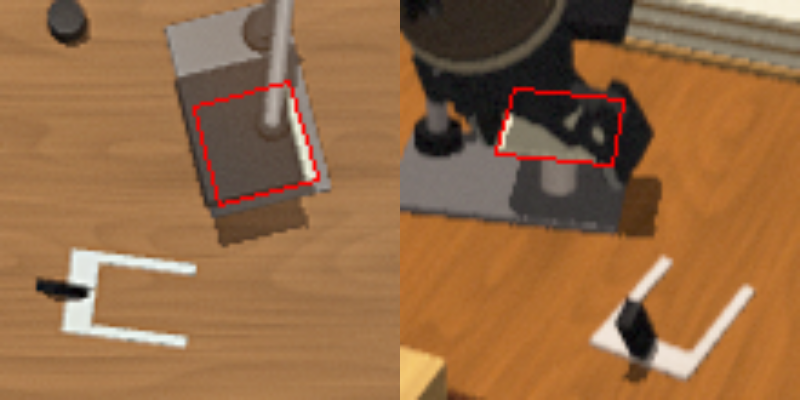

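```bash
python3 -c "
from rig import robot
print(robot.job_done())"
```

```text
the job is handed in; nothing more can be done
None
```

The white tile is on the domed rest, the lifter is back on the bench, and I handed the job in at about 23 s. No verdict was reported.

I gripped the lifter by its handle and slid the prongs under the tile. I lifted it level, carried it in under the camera head and lowered it onto the dome. Then I dropped the prongs clear, drew the lifter out and laid it back at its old place.

**Tile:** In the last pictures it matches the outline I expected at the dome's axis to within about 2 mm. The side view gives a tilt of about 0.03 rad. The top view gave 0.07 rad, but from only a thin visible strip of 64 pixels. Both are inside the 0.15 rad limit.

**Height reading:** The depth fits put the tile's top at about 79 mm, against 76 mm expected. I put this down to the camera calibration and noise.

**Lifter:** It lies flat at about (465, -68) mm, roughly 190 mm from the dome's axis.

**Robot:** The gripper is open and clear of everything, and wrist forces stayed under about 5 N at every reading. I saw nothing else on the bench move, but I did not measure the other objects at the end.

**Limits of the last check:** The arm partly hid the tile in the side view and the camera head hid most of it in the top view. An automatic fit of the tile from the side view, made just after drawing the lifter out, failed for the same reason, so I left it out. The centring therefore rests on the partly visible outlines and on the arm's own position readings.

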